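# Swing the bench magnifier over the square specimen tray

### The arm

A 6-joint arm with a two-finger parallel gripper is mounted at the origin on the work surface. World frame = base frame: x ahead of the robot, y to its left, z up, the work surface at z = 0. Lengths are in m, angles in rad, forces in N, time in s.
With the tool pointing down it reaches from about 0.4 to 0.825 m from the base axis. Payload 7 kg.
Tool frame: the origin (TCP) lies at the very end of the fingers, on their centre line; the grasp point (between the pads) lies 19 mm behind it; y points along the fingers, z is the direction in which the jaws open and shut, and the axes are right-handed (so a half turn about y gives the same grasp; the last joint's range is limited). The gripper opens to 88 mm and grips with 3 to 60 N. Pads are 19 mm wide; open, the fingers measure 130 mm over their backs; the gripper's body (78 mm by 193 mm) begins 47 mm behind the grasp point.
Start: joints at [-0.883, 0.359, 0.012, 0, -1.224, -0.288], TCP at [0.263, -0.622, 0.227] pointing down, gripper open.
Joint ranges: [-3.07, 3.07], [-1.43, 2.12], [-1.02, 1.25], [-3.03, 1.67], [-3.05, -0], [-3.03, 3.03]. Speed limits (rad/s): [2.39, 2.39, 3.01, 3.14, 3.14, 3.14].

### API

Orientations are given as [roll, pitch, yaw] about the fixed x, y, z axes, in that order (R = Rz(yaw) Ry(pitch) Rx(roll)).
In Python, from station import get_state, grab_frame, job_done, regions_of gives the robot as it stands.
- The arm moves only by the tool drive_tool, never from a script. Its argument "rows" is a list of rows, each a list of 3 entries, a list of its own where there are three numbers: the shift along the world's x, y, z as a fraction of full scale, then the turn about the world's z as a fraction of full scale, then the opening, from 0 (shut) to 1 (fully open). A call has 1 to 12 rows; each row is the pose to reach, as a shift and turn from the pose commanded when the call began; what a row does not reach only later rows make up. Full scale, the value 1, is 30 cm for a shift and 90 degrees for a turn. A row lasts 1/10 s, in which the tool goes at most 50 mm and 8.59 degrees, less where a joint would pass 70% of its speed; a pose out of reach is approached as far as the arm can. A call with a number of a shift or a turn outside -1 to 1 is refused whole. A call with a gripper value outside its range is refused whole. The fingers move at their own pace and stop on an object; "newtons" is the grip in N (left out, the last holds). Time passes only in rows, so rows that repeat a pose let the fingers close. It gives the time, the measured TCP pose, the force and the opening at its end, in the units of the state.
- get_state(): the state, without advancing time (a new reading comes with each control period).
- grab_frame(name): name is "side" or "top"; returns a dict with "img" (384x512x3 uint8, blue, green, red), "fx", "fy", "cx", "cy" (pixels), "T" (4x4, takes a point from camera to world coordinates). Camera axes: x right, y down, z forward; pixel columns grow to the right and rows downward; lengths in m; the calibration is good to about 2 mm. A picture is of the moment at which its call begins. There is no depth.
- job_done(): hands the job in, once; it reports no verdict.
Trained networks look in a picture, given as the dict that the camera call returned (one of the last four; its "shot" number tells which), for a name from the list of things; names that differ only in an ending like _2 or _b are one class to them, and where a whole thing is asked for, a point or a joint stands for the part that bears it (a point fixed in the world has none). Each returns a list of dicts, best first, with "confidence" (0 to 1); they miss things now and then, are a little off and sometimes report something else, mostly with a low value. They report only what shows in the picture. A call takes as long as a camera call. They do not tell look-alikes from the thing itself.
- regions_of(picture, thing): "pixels" (384x512 bool, what is visible of it) and "box" ([left, top, right, bottom] in pixels, round what is visible of it).
The state is a dict: "t": time; "q": joint angles; "qd": joint speeds; "joint_efforts": joint torques, N m; "eef_pos": TCP position; "ee_rot": TCP orientation; "force": force on the tool from outside, world axes, zero at the start; "moment": the same for the moment, N m; "width": finger opening in m.
Only numpy, scipy, OpenCV 4.12 (cv2) and the standard library are available. Lean on these libraries where they do the work, as an engineer would, in place of code of your own. Each camera call takes 0.05 s, during which the arm holds its last target. There are 200 camera calls.

### The job

On the sorting bench, take the upright grip pin of the bench magnifier and swing its arm round until the lens is centred above the square specimen tray, not above either of the round dishes. The stiff pivot keeps the arm where it is left: let go of it there. Leave the square tray standing where it is.

Things in the scene. Friction and masses are not known exactly. Their poses are not given: they have to be found in the camera images.
- pivot (a point): point on the vertical swing axis of the bench magnifier, 130 mm above the bench. Fixed heavy stand: round grey foot 100 mm across, steel post, black hub 34 mm across (top 146 mm up) carrying a level arm. The arm swings only about this axis, 80 degrees or more either side of pointing at -x. Stiff pivot (0.3 N m, 1.7 N at the pin), no spring: the arm stays where it is left.
- lens (a point): centre of the magnifier's round lens (glass disc in a grey ring 98 mm across, 10 mm thick), 130 mm above the bench and 130 mm from the swing axis. It starts swung out to the +y side of the stand. The bench things below it are under 60 mm tall, so its swing is free.
- grip (a point): grip point on the black upright pin, 14 mm in diameter, at the outer end of the magnifier's arm, 180 mm from the swing axis; pivot, lens and pin lie on one line seen from above. The pin stands on the arm from 135 to 185 mm above the bench; this point is on its axis at 165 mm. Pinch it from above in any direction; being round, it turns between the fingers as the arm swings.
- square_tray: square black plastic tray, 60 x 60 mm, 14 mm high, with a brown potsherd in it; loose, about 80 g. Origin at the centre of its underside, x and y along its sides. Its centre is 120 to 140 mm from the swing axis, below the lens's path. Two round black dishes 62 mm across stand elsewhere below that path; the three swap places.
Mind the look-alikes: they are no part of the job. What is shaped like the square_tray but purple or red is not meant.

How it is judged:
At the end, for the whole second after the job is handed in: The lens centre is within 20 mm (seen from above) of the centre of the square tray and stays there by itself, and the tray is within 15 mm of where it stood at the start (horizontal distance between lens and square_tray below 0.02 m and distance of square_tray from where it was at the start of the episode below 0.015 m); the robot touches nothing.
It fails at once if the square tray is pushed or carried from its place (more than 15 mm) (distance of square_tray from where it was at the start of the episode above 0.015 m).
It also fails if it takes over 29 s, if anything falls off the work surface, if the arm or the gripper's body presses on something with over 40 N, if the wrist force passes 120 N, or if a joint passes its speed limit or range.

## Working session

There is one attempt and no reset: what is moved stays moved. The work goes in short steps, Python scripts to look and compute and a tool call to move; the robot and the scene stay as the last step left them, time stands still between calls to the robot, and variables do not carry over. Pictures are saved under pics/ and viewed, about 8 in all and at most 12, crops included, and the job is handed in when it is done.

Besides the shell and the picture viewer there is one more tool, called after "Request:" by a JSON object that holds its "name" and its "arguments", one argument or row to a line. drive_tool: Moves the arm, as the interface text tells. Its arguments: {"type":"object","properties":{"rows":{"type":"array"},"newtons":{"type":"number"}},"required":["rows"]}

```bash
mkdir -p pics; cat > h.py <<'E'
import numpy as np, cv2
from station import *
def ray(p,u,v,z):
    T=np.array(p["T"]); d=T[:3,:3]@np.array([(u-p["cx"])/p["fx"],(v-p["cy"])/p["fy"],1]); o=T[:3,3]
    return (o+d*(z-o[2])/d[2]).round(4)
def proj(p,X):
    T=np.array(p["T"]); c=T[:3,:3].T@(np.array(X)-T[:3,3]); return (c[:2]/c[2]*[p["fx"],p["fy"]]+[p["cx"],p["cy"]]).round(1)
E
python3 - <<'E'
from h import *
s=get_state(); print(s["t"],s["eef_pos"],s["ee_rot"],s["width"])
for n in("top","side"):
    p=grab_frame(n); cv2.imwrite(f"pics/{n}0.png",p["img"]); print(n,np.array(p["T"])[:3,3])
    for th,z in(("square_tray",.014),("lens",.135),("grip",.165),("pivot",.146)):
        for r in regions_of(p,th)[:4]:
            m=r["pixels"]; c=cv2.moments(m.astype(np.uint8),True); 
            if c["m00"]>0:
                u,v=c["m10"]/c["m00"],c["m01"]/c["m00"]; print(th,round(r["confidence"],2),r["box"],round(u),round(v),ray(p,u,v,z))
E
```

```text
0.0 [ 0.26256375 -0.62133537  0.22562737] [-1.56916678e+00  1.24403295e-04  3.99718285e-01] 0.08788938776049886
top [ 0.47293949 -0.06979486  1.03982826]
square_tray 0.77 [323.0, 184.2, 355.0, 211.8] 338 198 [ 0.545  -0.2358  0.014 ]
square_tray 0.76 [278.4, 120.8, 319.0, 158.4] 297 140 [ 0.6703 -0.1536  0.014 ]
square_tray 0.56 [308.1, 241.5, 342.7, 277.0] 323 260 [ 0.4181 -0.201   0.014 ]
lens 0.62 [129.7, 148.4, 240.6, 205.0] 174 175 [0.5855 0.0857 0.135 ]
grip 0.83 [126.7, 144.8, 240.2, 209.0] 175 175 [0.5818 0.0794 0.165 ]
pivot 0.68 [128.8, 139.7, 255.4, 203.3] 194 172 [0.5886 0.0477 0.146 ]
side [0.49095905 0.46519977 0.4967555 ]
square_tray 0.71 [257.5, 181.1, 284.9, 202.1] 270 191 [ 0.547 -0.226  0.014]
square_tray 0.66 [195.7, 197.2, 231.6, 220.5] 206 208 [ 0.6818 -0.1354  0.014 ]
square_tray 0.56 [243.1, 208.5, 277.2, 228.2] 260 218 [ 0.5569 -0.1182  0.014 ]
lens 0.61 [191.7, 187.7, 257.2, 285.6] 224 246 [0.5858 0.0987 0.135 ]
grip 0.64 [194.5, 186.8, 260.3, 285.1] 223 245 [0.5783 0.1273 0.165 ]
grip 0.57 [192.0, 187.5, 260.1, 289.4] 224 246 [0.5779 0.1291 0.165 ]
pivot 0.94 [195.0, 185.2, 258.2, 282.2] 223 245 [0.5832 0.1091 0.146 ]
```

View pics/top0.png

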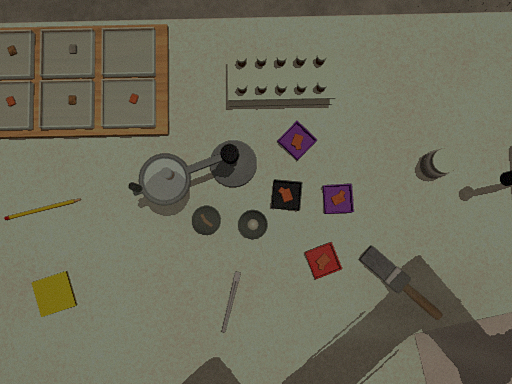

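View pics/side0.png

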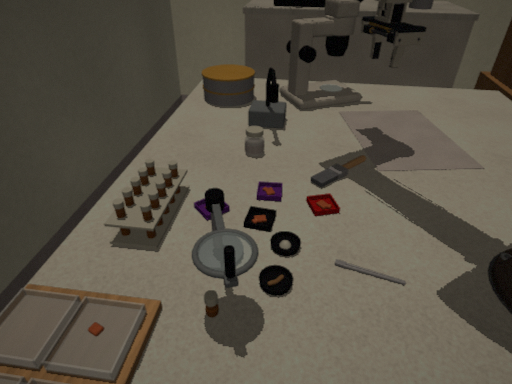

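The top view shows the hub at (230,154), the lens at (165,180) and the pin at (136,187). The black square tray is at (286,195). Its look-alikes are purple at (297,140) and (338,198) and red at (323,260), and the round dishes are at (206,220) and (252,224). I choose the black one at (286,195) and will check it in a crop.

```bash
python3 - <<'E'
from h import *
p=grab_frame("top"); im=p["img"]; cv2.imwrite("pics/crop.png",cv2.resize(im[110:250,115:315],None,fx=4,fy=4,interpolation=2))
g=im.max(2).astype(int)
def blob(x0,y0,x1,y1,t):
    m=(g[y0:y1,x0:x1]<t).astype(np.uint8); n,l,s,c=cv2.connectedComponentsWithStats(m); i=1+s[1:,4].argmax(); return c[i]+[x0,y0],s[i]
for nm,b,z in(("tray",(265,175,308,215),.014),("hub",(215,138,245,172),.146),("pin",(120,175,145,200),.165)):
    c,s=blob(*b,55); print(nm,c.round(1),s,ray(p,*c,z))
print("lens",ray(p,165,180,.135))
p=grab_frame("side")
for X in((.554,-.13,.014),):print(proj(p,X))
print("side pin",ray(p,229,249,.185),ray(p,230,262,.165),"hub",ray(p,214,195,.146))
print("tray side",ray(p,260,218.5,.010))
E
```

```text
tray [286.1 195.1] [  6   5  31  31 685] [ 0.5536 -0.128   0.014 ]
hub [227.6 158.3] [  0   6  25  28 483] [ 0.6127 -0.015   0.146 ]
pin [135.2 187.9] [  9   8  13  12 106] [0.5594 0.1501 0.165 ]
lens [0.5761 0.1022 0.135 ]
[262.  215.1]
side pin [0.5646 0.1542 0.185 ] [0.5634 0.1572 0.165 ] hub [ 0.6254 -0.0097  0.146 ]
tray side [ 0.5575 -0.1227  0.01  ]
```

View pics/crop.png

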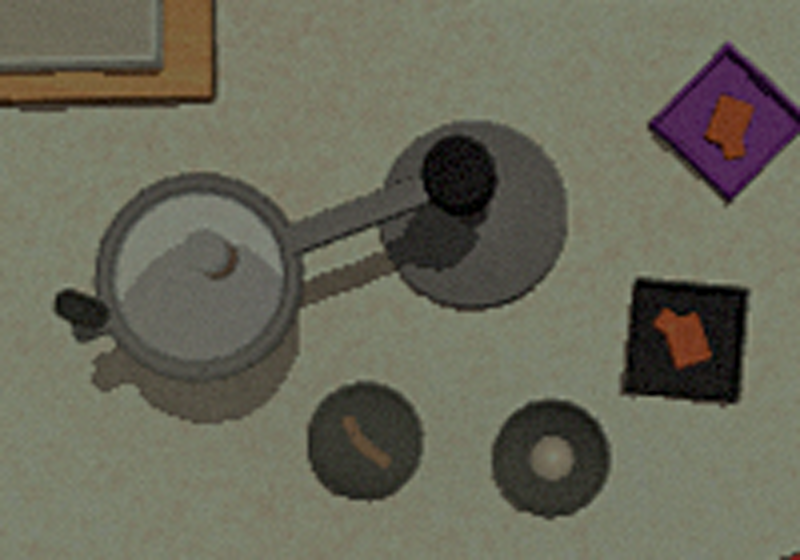

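The crop confirms the upright black square tray with the brown sherd at about (286.5,195). The hub is at (230,154) and the lens at (165,179). From these, pivot ≈ (0.620,-0.019), pin ≈ (0.561,0.151), which is 0.180 from the pivot as it should be, and tray ≈ (0.554,-0.128), 0.128 from the pivot. I'm moving above the pin.

Request:
{"name": "drive_tool", "arguments": {
  "rows": [
    [[0.333, 0.858, 0], 0, 1],
    [[0.333, 0.858, 0], 0, 1],
    [[0.333, 0.858, 0], 0, 1],
    [[0.333, 0.858, 0], 0, 1],
    [[0.333, 0.858, 0], 0, 1],
    [[0.333, 0.858, 0], 0, 1],
    [[0.333, 0.858, 0], 0, 1]
  ]
}}

```text
t: 1.3
eef_pos: [0.3637, -0.3618, 0.2273]
ee_rot: [-1.572, -0.001, 0.403]
force: [-0.2, -0.6, 0.8]
width: 0.0878
```

Request:
{"name": "drive_tool", "arguments": {
  "rows": [
    [[0.333, 0.858, 0], 0, 1],
    [[0.333, 0.858, 0], 0, 1],
    [[0.333, 0.858, 0], 0, 1],
    [[0.333, 0.858, 0], 0, 1],
    [[0.333, 0.858, 0], 0, 1],
    [[0.333, 0.858, 0], 0, 1],
    [[0.333, 0.858, 0], 0, 1]
  ]
}}

```text
t: 2.0
eef_pos: [0.4639, -0.1048, 0.2268]
ee_rot: [-1.571, -0.001, 0.403]
force: [0.1, -0.1, 0.4]
width: 0.0878
```

Request:
{"name": "drive_tool", "arguments": {
  "rows": [
    [[0.333, 0.858, 0], 0, 1],
    [[0.333, 0.858, 0], 0, 1],
    [[0.333, 0.858, 0], 0, 1],
    [[0.333, 0.858, 0], 0, 1],
    [[0.333, 0.858, 0], 0, 1],
    [[0.333, 0.858, 0], 0, 1],
    [[0.333, 0.858, 0], 0, 1],
    [[0.333, 0.858, 0], 0, 1],
    [[0.333, 0.858, 0], 0, 1]
  ]
}}

```text
t: 2.9
eef_pos: [0.5623, 0.1492, 0.2265]
ee_rot: [-1.571, 0.0, 0.399]
force: [-0.5, -0.9, 0.4]
width: 0.0875
```

```bash
python3 - <<'E'
from h import *
s=get_state(); print(s["t"],s["eef_pos"],s["ee_rot"],s["force"])
p=grab_frame("side"); e=s["eef_pos"]; print(proj(p,e),proj(p,[e[0],e[1],.185]),proj(p,[e[0],e[1],.135]))
cv2.imwrite("pics/s1.png",cv2.resize(p["img"][120:320,130:350],None,fx=3,fy=3,interpolation=2))
E
```

```text
2.9 [0.56230059 0.14915529 0.22648958] [-1.57088757e+00  4.16097564e-04  3.98725196e-01] [-0.52500025 -0.89231339  0.37982244]
[230.5 221.2] [231.6 246.4] [232.7 273.3]
```

View pics/s1.png

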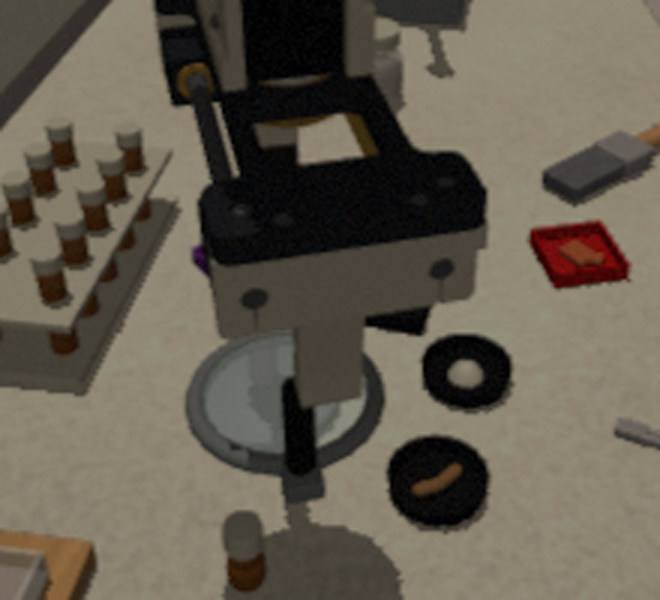

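The crop shows the pin's top at about (227,248) and its base at (230,275), 1 to 5 px from where the TCP axis projects. That is a 2–4 mm error, well inside the opening. The near finger hangs clear in front of it. I'll descend and grip.

Request:
{"name": "drive_tool", "arguments": {
  "rows": [
    [[0.005, 0.01, -0.1], 0, 1],
    [[0.005, 0.01, -0.2], 0, 1],
    [[0.005, 0.01, -0.26], 0, 1],
    [[0.005, 0.01, -0.26], 0, 1],
    [[0.005, 0.01, -0.26], 0, 0],
    [[0.005, 0.01, -0.26], 0, 0],
    [[0.005, 0.01, -0.26], 0, 0],
    [[0.005, 0.01, -0.26], 0, 0],
    [[0.005, 0.01, -0.26], 0, 0],
    [[0.005, 0.01, -0.26], 0, 0]
  ],
  "newtons": 20
}}

```text
t: 3.95
eef_pos: [0.564, 0.1535, 0.1488]
ee_rot: [-1.571, -0.0, 0.4]
force: [0.4, -0.0, -0.4]
width: 0.0449
```

Request:
{"name": "drive_tool", "arguments": {
  "rows": [
    [[0, 0, 0], 0, 0],
    [[0, 0, 0], 0, 0],
    [[0, 0, 0], 0, 0],
    [[0, 0, 0], 0, 0],
    [[0, 0, 0], 0, 0],
    [[0, 0, 0], 0, 0]
  ]
}}

```text
t: 4.55
eef_pos: [0.5641, 0.1523, 0.1485]
ee_rot: [-1.572, 0.001, 0.4]
force: [3.1, -5.2, -0.7]
width: 0.0134
```

```bash
python3 - <<'E'
from h import *
s=get_state(); print(s["t"],s["eef_pos"],s["width"],s["force"])
P=np.array([.620,-.019]); e=s["eef_pos"][:2]; 
print(np.linalg.norm(e-P))
a0=np.arctan2(*(e-P)[::-1])%(2*np.pi); T=np.array([.5545,-.127])-P; a1=np.arctan2(T[1],T[0])%(2*np.pi); print(a0,a1)
for k in np.linspace(0,1,12): a=a0+k*(a1-a0); print(((P+.18*np.array([np.cos(a),np.sin(a)])-e)/.3).round(3))
E
```

```text
4.55 [0.56407403 0.15234866 0.14850051] 0.013395819135459825 [ 3.14252232 -5.17586823 -0.74120971]
0.18024449048447871
1.88628216707244 4.167217309505849
[ 0.    -0.001]
[-0.113 -0.051]
[-0.214 -0.124]
[-0.297 -0.216]
[-0.36  -0.323]
[-0.399 -0.441]
[-0.414 -0.564]
[-0.402 -0.688]
[-0.365 -0.807]
[-0.305 -0.915]
[-0.224 -1.009]
[-0.125 -1.084]
```

The pin is held: width is 13.4 mm and the radius 0.180 m. I'll swing it along the arc, first half now.

Request:
{"name": "drive_tool", "arguments": {
  "rows": [
    [[-0.058, -0.023, 0], 0, 0],
    [[-0.113, -0.051, 0], 0, 0],
    [[-0.165, -0.086, 0], 0, 0],
    [[-0.214, -0.124, 0], 0, 0],
    [[-0.257, -0.168, 0], 0, 0],
    [[-0.297, -0.216, 0], 0, 0],
    [[-0.331, -0.268, 0], 0, 0],
    [[-0.36, -0.323, 0], 0, 0],
    [[-0.382, -0.381, 0], 0, 0],
    [[-0.399, -0.441, 0], 0, 0],
    [[-0.41, -0.502, 0], 0, 0],
    [[-0.414, -0.564, 0], 0, 0]
  ]
}}

```text
t: 5.75
eef_pos: [0.4449, -0.0148, 0.1504]
ee_rot: [-1.573, -0.011, 0.402]
force: [15.3, 1.6, -7.5]
width: 0.014
```

```bash
python3 - <<'E'
from h import *
s=get_state(); e=s["eef_pos"]; print(s["t"],e,s["width"],s["force"],np.hypot(e[0]-.62,e[1]+.019))
E
```

```text
5.75 [ 0.4449245  -0.01479852  0.15040992] 0.013977226869613231 [15.32755872  1.58248131 -7.52118335] 0.17512590392026434
```

The radial force (15 N, +x) shows the pivot is about 5 mm further out, at x ≈ 0.6245, which agrees with the side camera. I'll correct the arc for the second half.

Request:
{"name": "drive_tool", "arguments": {
  "rows": [
    [[0.016, -0.003, 0], 0, 0],
    [[0.02, -0.065, 0], 0, 0],
    [[0.029, -0.127, 0], 0, 0],
    [[0.046, -0.188, 0], 0, 0],
    [[0.068, -0.247, 0], 0, 0],
    [[0.097, -0.303, 0], 0, 0],
    [[0.131, -0.355, 0], 0, 0],
    [[0.17, -0.404, 0], 0, 0],
    [[0.215, -0.449, 0], 0, 0],
    [[0.264, -0.488, 0], 0, 0],
    [[0.291, -0.507, 0], 0, 0],
    [[0.291, -0.507, 0], 0, 0]
  ]
}}

```text
t: 6.95
eef_pos: [0.5288, -0.1691, 0.1496]
ee_rot: [-1.573, -0.001, 0.4]
force: [-0.4, -2.7, 6.5]
width: 0.0137
```

```bash
python3 - <<'E'
from h import *
s=get_state(); e=s["eef_pos"]; print(s["t"],e,s["width"],s["force"],np.hypot(e[0]-.6245,e[1]+.018))
for n in("top","side"):
    p=grab_frame(n); im=p["img"]; c=im[90:290,190:390]if n=="top" else im[120:320,150:350]
    cv2.imwrite(f"pics/{n}2.png",cv2.resize(c,None,fx=3,fy=3,interpolation=2))
E
python3 -c "
import cv2,numpy as np;cv2.imwrite('pics/both.png',cv2.resize(np.hstack([cv2.imread('pics/top2.png'),cv2.imread('pics/side2.png')]),(800,400)))"
```

```text
6.95 [ 0.52876979 -0.16906788  0.14957311] 0.013743591876951813 [-0.40037078 -2.67445746  6.46547773] 0.17884568132869308
```

View pics/both.png

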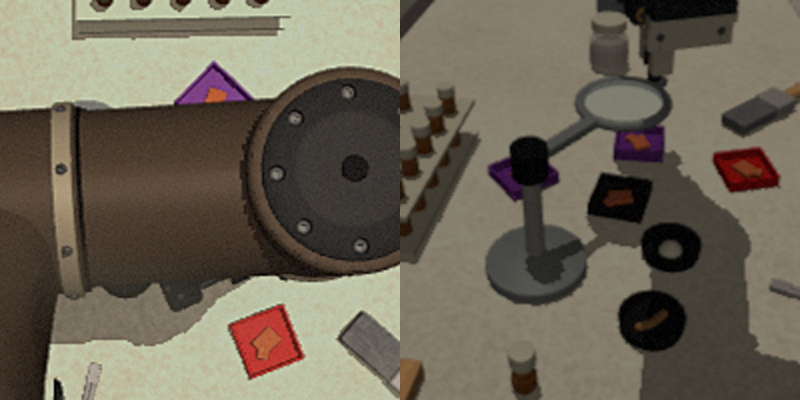

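The arm hides the top view. In the side view the lens, at about (623,100) in the composite, is swung out over the tray's side, with the pin still in the fingers. I'll release, rise, move clear and look.

Request:
{"name": "drive_tool", "arguments": {
  "rows": [
    [[0, 0, 0], 0, 0.6],
    [[0, 0, 0], 0, 0.6],
    [[0, 0, 0], 0, 0.6],
    [[0, 0, 0], 0, 0.6],
    [[0, 0, 0.1], 0, 0.6],
    [[0, 0, 0.2], 0, 0.6],
    [[0, 0, 0.3], 0, 0.6],
    [[0, 0, 0.3], 0, 0.6]
  ]
}}

```text
t: 7.85
eef_pos: [0.5292, -0.1682, 0.243]
ee_rot: [-1.575, -0.006, 0.401]
force: [0.2, 0.8, -0.9]
width: 0.0524
```

Request:
{"name": "drive_tool", "arguments": {
  "rows": [
    [[-0.4, -1, 0], 0, 0.6],
    [[-0.4, -1, 0], 0, 0.6],
    [[-0.4, -1, 0], 0, 0.6],
    [[-0.4, -1, 0], 0, 0.6],
    [[-0.4, -1, 0], 0, 0.6],
    [[-0.4, -1, 0], 0, 0.6],
    [[-0.4, -1, 0], 0, 0.6],
    [[-0.4, -1, 0], 0, 0.6],
    [[-0.4, -1, 0], 0, 0.6]
  ]
}}

```text
t: 8.75
eef_pos: [0.4064, -0.468, 0.2376]
ee_rot: [-1.57, 0.0, 0.398]
force: [0.2, 0.4, 0.4]
width: 0.0527
```

```bash
python3 - <<'E'
from h import *
s=get_state(); print(s["t"],s["eef_pos"],s["width"],s["force"])
cs=[]
for n in("top","side"):
    p=grab_frame(n); im=p["img"]; cv2.imwrite(f"pics/{n}3.png",im); c=im[120:280,195:355]if n=="top" else im[110:270,180:340]
    cs.append(cv2.resize(c,(400,400),interpolation=2))
    print(n,"tray c proj",proj(p,[.554,-.127,.014]),"lens if over tray",proj(p,[.554,-.127,.135]))
cv2.imwrite("pics/both3.png",np.hstack(cs))
E
```

```text
8.75 [ 0.40642366 -0.46801326  0.23761524] 0.05270908981963955 [0.1664454  0.39191929 0.40632149]
top tray c proj [285.6 194.9] lens if over tray [289.1 189.7]
side tray c proj [261.9 216. ] lens if over tray [263.1 168.7]
```

View pics/both3.png

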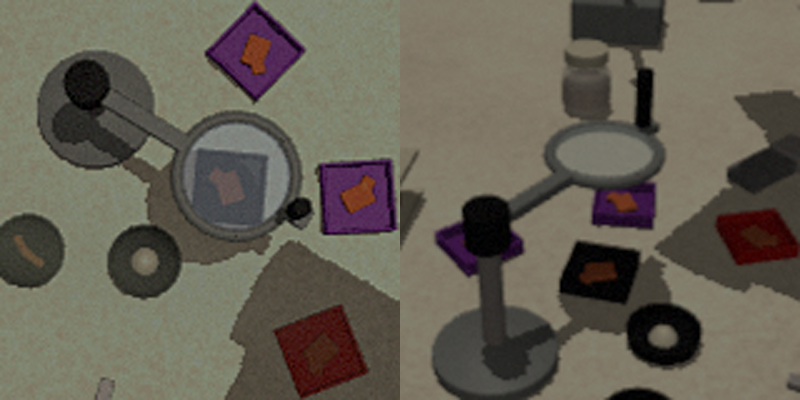

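The lens ring is centred at top (289.4,190.4), against (289.1,189.7) for exactly above the tray. In the side view it is at (262,171), against (263,169), and the tray shows the same 2–3 px bias, so the two agree. The error is a few mm. The tray is at (287,194.5), unmoved within reading error, and the gripper is clear, so I'm handing in.

```bash
python3 -c "
from station import *
job_done();print(get_state()['t'])"
```

```text
the job is handed in; nothing more can be done
the job is handed in; nothing more can be done
```

The lens is now centred above the black square tray, and I handed the job in with about 9 s of the 29 s used. I pinched the grip pin, swung the arm about 130° towards the tray, let go, lifted off and moved the gripper clear.

- **Lens position:** the last two views put the lens within about 2 mm (top) and 2–4 mm (side) of the tray centre, against the 20 mm limit.
- **Tray:** it did not visibly move. It sat within about 1 px (2 mm) of where it stood at the start.
- **Disagreement:** the two cameras differed by about 5 mm on where the pivot and pin were. My first pivot estimate, from the top view, was about 5 mm off. It showed up as a 15 N sideways force halfway through the swing, so I corrected the second half of the path.
- **Forces:** the highest wrist force in the readings was about 17 N. The readings were taken only at the end of each move.

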